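# Press a slide tube's cap home and file the tube by colour

## Task

The blue-capped slide tube is lying on the bench with its cap standing proud. Lay it in the sloping capping rest, cap uppermost, and let go of it; there, push the cap fully home, then stand the tube upright, cap on top and still fully shut, in the blue stand that is its own. Leave the other tubes, bottles, cup and boxes where they are.

Things in the scene. Friction and masses are not known exactly. Their poses are not given: they have to be found in the camera images.
- tube: White square plastic slide tube with a blue push cap and a paper band, 36 x 36 mm across, about 120 g. Body 90 mm long; origin on the axis, 45 mm from the closed base (18 mm above the bench when lying). Its x axis runs along the tube from cap to base: base face at x = +45 mm, body's cap-side edge at -45 mm, where a grey neck enters the cap. Starts lying, cap end roughly to the robot's right.
- cap (a joint): How far the blue cap stands proud, in m: 0 fully home (flush against the body, hard stop), 0.020 its outer stop (it cannot come off); starts at 0.010 to 0.018. Cap 36 x 36 mm across, 34 mm long; the shut tube is 124 mm long. A stiff detent holds the cap wherever it is: about 9 N along the axis moves it either way, more when fast. The shut tube can be carried by its cap.
- cap_top (a point): Centre of the cap's flat outer end face, on the tube's axis: 79 mm from the tube's origin when shut (tube x = -79 mm), plus the joint value when proud. Its axes are parallel to the tube's.
- rest: Capping rest fixed to the bench: grey base 140 x 75 x 8 mm with a 24 mm wide steel spine sloping at 45 degrees, low end at its +x (roughly the robot's left). At the low end are a black end stop, rising 12 mm past the tube's axis, and two 6 mm cheeks 43 mm apart, rising 4 mm past it. Farther up, the tube's sides are free. Origin under the base plate, 5 mm from its middle, on the bench.
- seat (a point): The tube's origin when it lies home in the rest, base on the end stop: 72 mm above the rest's origin. x points down the slope at 45 degrees (as the tube's x must), y across the rest, z square off the slope, upwards. The spine's face is at z = -18 mm, from x = -41 to +45 mm; the end stop's face at x = +45 mm; the cheeks from x = +15 mm down.
- blue_slot (a point): Centre of the inner floor of the blue stand, 6 mm above the bench, axes along the stand's sides, z up. The stand is a fixed open-topped blue square cup with a black foot and blank white labels, 54 mm across outside and 44 mm inside, 48 mm high (49.5 mm with its rim). In it a tube stands upright on its base.
- green_slot (a point): The same for the green stand, which is also empty but is not for this tube.
- yellow_slot (a point): The same for the yellow stand, in which the yellow-capped tube stands, its top 130 mm above the bench.
- yellow_tube: A like tube with a yellow cap, shut, standing in the yellow stand. Origin and axes as for the tube. Leave alone.
- green_tube: A like tube with a green cap, shut, lying on the bench. Origin and axes as for the tube. Leave alone.
- wash_bottle: White bottle with a blue label, 64 mm across, 150 mm high; origin under its base. Leave alone.
- stain_bottle: Amber bottle with a black cap, 42 mm across, 75 mm high; origin under its base. Leave alone.
- sample_cup: White open cup, 64 mm across, 50 mm high; origin under its base. Leave alone.
- slide_box: Cardboard box, 85 x 85 x 32 mm; origin under its centre. Leave alone.
- wipes_box: Green box, 120 x 110 x 70 mm; origin under its centre. Leave alone.

How it is judged:
By the outcome, as a careful person would: the job done as asked, in the order asked, and still so for the second after the job is handed in, with the robot touching nothing.
It also fails if it takes over 72 s, if anything falls off the work surface, if the arm or the gripper's body presses on something with over 40 N, if the wrist force passes 120 N, or if a joint passes its speed limit or range.

## Robot

A 6-joint arm with a two-finger parallel gripper is mounted at the origin on the work surface. World frame = base frame: x ahead of the robot, y to its left, z up, the work surface at z = 0. Lengths are in m, angles in degrees, forces in N, time in s.
With the tool pointing down it reaches from about 0.35 to 0.775 m from the base axis. Payload 5.5 kg.
Tool frame: the origin (TCP) lies at the very end of the fingers, on their centre line; the grasp point (between the pads) lies 19 mm behind it; z points along the fingers, y is the line along which they close (so a half turn about z gives the same grasp; the last joint's range is limited). The gripper opens to 85 mm and grips with 20 to 120 N. Pads are 22 mm wide; open, the fingers measure 114 mm over their backs; the gripper's body (76 mm by 85 mm) begins 54 mm behind the grasp point. The pads swing forward as they close: fully open they stand 13 mm farther back than shut.
Start: joints at [59.611, 17.945, 2.641, 74.691, 0, 82.002], TCP at [0.219, 0.532, 0.231] pointing down, gripper open.
Joint ranges: [-158.12, 158.12], [-49.38, 96.58], [-58.88, 72.47], [-126.05, 133.96], [-84.25, 85.87], [-180, 180]. Speed limits (degrees/s): [147.25, 147.25, 180, 180, 180, 180].

## Interface

Orientations are given as a 3x3 rotation matrix whose columns are the frame's x, y, z axes.
In Python, from station import sense, get_image, workorder gives the robot as it stands.
- The arm moves only by the shell command python3 -m crank 'ROWS' [FORCE]. ROWS is JSON, a list of rows, each a list of 7 numbers: the shift along the tool's x, y, z in m, then the turn, a rotation vector about the tool's x, y, z in degrees, then the finger opening in m, from 0 to 0.0854. In form: [[dx, dy, dz, wx, wy, wz, fingers], ...]. A call has 1 to 12 rows; each row shifts and turns the commanded pose from where the row before left it, along the tool's axes as they then stand; what a row does not reach is not made up. A row lasts 1/8 s, in which the tool goes at most 62.5 mm and 10.7 degrees, less where a joint would pass 70% of its speed; a pose out of reach is approached as far as the arm can. A call is refused whole if a number of a shift passes 0.0625 or a number of a turn 10.7, either way. A call with a gripper value outside its range is refused whole. The fingers move at their own pace and stop on an object; FORCE is the grip in N (left out, the last holds). Time passes only in rows, so rows that do not move let the fingers close. It gives the time, the measured TCP pose, the force, the opening and the grip force at its end, in the units of the state.
- sense(): the state, without advancing time (a new reading comes with each control period).
- get_image(name): name is "scene" or "top" or "wrist"; returns a dict with "frame" (420x560x3 uint8, red, green, blue), "fx", "fy", "cx", "cy" (pixels), "R" (3x3) and "t" (3): a world point X has camera coordinates R X + t; the wrist camera has in their place "mount" (4x4, takes a point from camera to tool coordinates, whose origin is the TCP and whose axes are the flange's). Camera axes: x right, y down, z forward; pixel columns grow to the right and rows downward; lengths in m; the calibration is good to about 2 mm. A picture is of the moment at which its call begins: read the wrist's pose just before it. There is no depth.
- workorder.finish_job(): hands the job in; it is judged then, once.
The state is a dict: "clock": time; "joint_pos": joint angles; "qd": joint speeds; "tau": joint torques, N m; "tool_pos": TCP position; "ee_rot": TCP orientation; "contact_force": force on the tool from outside, world axes, zero at the start; "ft_torque": the same for the moment, N m; "width": finger opening in m; "grip_force": force on a finger pad.
Only numpy, scipy, OpenCV 4.12 (cv2) and the standard library are available. Lean on these libraries where they do the work, as an engineer would, in place of code of your own. Each camera call takes 0.05 s, during which the arm holds its last target. There are 200 camera calls.

## Working session

There is one attempt and no reset: what is moved stays moved. The work goes in short steps, Python scripts to look and compute and a shell command to move; the robot and the scene stay as the last step left them, time stands still between calls to the robot, and variables do not carry over. Pictures are saved under pics/ and viewed, at most 10 in all, crops included, and the job is handed in when it is done.

```bash
ls; mkdir -p pics
python3 - <<'E'
from station import sense,get_image
import cv2,numpy as np
s=sense();print(s)
for n in("scene","top"):
    d=get_image(n);cv2.imwrite(f"pics/{n}0.png",d["frame"][:,:,::-1]);print(n,d["fx"],d["cx"],d["cy"],np.round(d["R"],4).tolist(),d["t"])
d=get_image("wrist");print(d["mount"])
E
```

```text
pics
{'clock': 0.0, 'joint_pos': array([ 5.96112235e+01,  1.79923048e+01,  2.57510624e+00,  7.46908338e+01,
       -1.72464054e-03,  8.20013407e+01]), 'qd': array([-0.01719628, -0.11652804, -0.07849594,  0.01043746, -0.04511201,
        0.02777018]), 'tau': array([ 1.26236660e-04, -4.80628502e+01,  2.98531044e+01,  1.93660380e-02,
        3.73982147e-06, -1.33188743e-05]), 'tool_pos': array([0.21877197, 0.53118237, 0.23038064]), 'ee_rot': array([[-9.24611653e-01,  3.80910003e-01, -9.27852049e-04],
       [ 3.80911062e-01,  9.24610225e-01, -1.64169891e-03],
       [ 2.32561955e-04, -1.87136305e-03, -9.99998222e-01]]), 'contact_force': array([ 0.48967233,  0.03397096, -0.69711842]), 'ft_torque': array([0.00025542, 0.00330543, 0.0144175 ]), 'grip_force': 0.0, 'width': 0.08529859549877647}
scene 486.168522312311 280.975551930963 206.80393646698695 [[-0.4399, 0.898, -0.0078], [0.6917, 0.3333, -0.6407], [-0.5728, -0.2873, -0.7677]] [ 0.31483643 -0.33056082  1.57445758]
top 510.39108336147126 276.79572381588616 208.10758212883715 [[-0.024, -0.9997, -0.002], [-0.9919, 0.0241, -0.1245], [0.1245, -0.001, -0.9922]] [-0.06706806  0.56943748  1.46901202]
[[-9.93262693e-05 -9.54532103e-01 -2.98108127e-01  7.57956705e-02]
 [ 9.99999959e-01 -1.74875042e-04  2.26755228e-04  5.02729323e-04]
 [-2.68576816e-04 -2.98108092e-01  9.54532081e-01 -1.42894519e-01]
 [ 0.00000000e+00  0.00000000e+00  0.00000000e+00  1.00000000e+00]]
```

View pics/scene0.png

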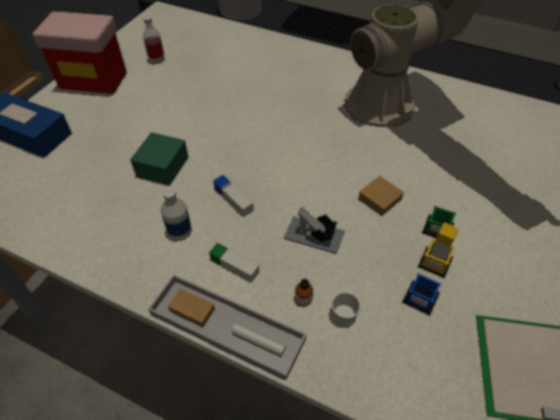

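View pics/top0.png

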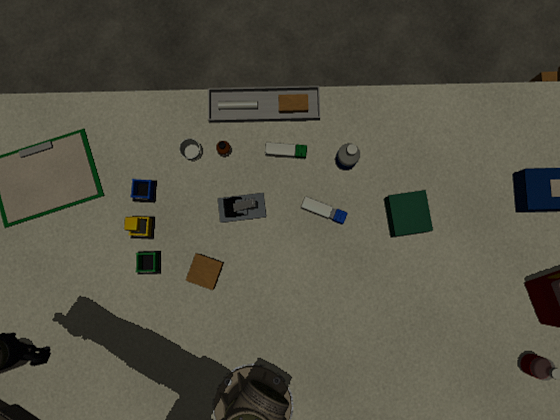

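The scene view shows the blue-capped tube at (233,195), the rest at (315,230), and the blue stand at (423,293). In the top view the tube spans (302,202)–(347,217) with its cap on the right, the rest is at (242,207), and the stands are blue (143,189), yellow (139,227) and green (148,262). Next I'll get coarse positions by casting rays onto planes.

```bash
cat > h.py <<'E'
import numpy as np,cv2
from station import sense,get_image
def cam(n):
    s=sense();d=get_image(n);K=np.array([[d["fx"],0,d["cx"]],[0,d["fy"],d["cy"]],[0,0,1]])
    if n=="wrist":
        M=np.array(d["mount"]);R=s["ee_rot"]@M[:3,:3];c=s["ee_rot"]@M[:3,3]+s["tool_pos"]
    else: R=np.array(d["R"]).T;c=-R@np.array(d["t"])
    return d["frame"],K,R,c   # R: cam->world, c: camera centre
def plane(K,R,c,px,z):
    px=np.atleast_2d(px).astype(float);r=np.c_[px,np.ones(len(px))]@np.linalg.inv(K).T@R.T
    return c+r*((z-c[2])/r[:,2])[:,None]
def tri(a,pa,b,pb):
    A=[];y=[]
    for (K,R,c),p in((a,pa),(b,pb)):
        r=R@np.linalg.inv(K)@np.r_[p,1.];r/=np.linalg.norm(r);P=np.eye(3)-np.outer(r,r);A.append(P);y.append(P@c)
    return np.linalg.lstsq(np.vstack(A),np.hstack(y),rcond=None)[0]
def proj(K,R,c,X):
    q=(np.atleast_2d(X)-c)@R@K.T;return q[:,:2]/q[:,2:]
E
python3 - <<'E'
from h import *
f,K,R,c=cam("top");print(K[0],c)
for n,p,z in(("body",(318,207),.036),("cap",(340,216),.036),("rest",(242,207),.008),("blue",(143,188),.05),("yel",(139,226),.05),("green",(148,262),.05)):
    print(n,plane(K,R,c,p,z).round(3))
E
```

```text
[510.39108336   0.         276.79572382] [ 0.38028    -0.07931577  1.52834865]
body [[ 0.568 -0.202  0.036]]
cap [[ 0.54  -0.266  0.036]]
rest [[0.577 0.024 0.008]]
blue [[0.635 0.31  0.05 ]]
yel [[0.523 0.321 0.05 ]]
green [[0.418 0.294 0.05 ]]
```

```bash
cat > plan.py <<'E'
from h import *
from scipy.spatial.transform import Rotation as Ro
import math
def rot(x,z):
    x=np.array(x,float);z=np.array(z,float);z/=np.linalg.norm(z);x-=z*(x@z);x/=np.linalg.norm(x);return np.c_[x,np.cross(z,x),z]
def plan(p,R,w,n=None,p0=None,R0=None,vmax=.055):
    s=sense();p0=s["tool_pos"] if p0 is None else p0;R0=s["ee_rot"] if R0 is None else R0
    p=np.array(p,float);v=Ro.from_matrix(R0.T@R).as_rotvec(degrees=True)
    N=n or max(1,math.ceil(max(np.linalg.norm(p-p0)/vmax,np.linalg.norm(v)/10)))
    cp,cR=p0.copy(),R0.copy();rows=[]
    for k in range(1,N+1):
        d=(cR.T@(p0+(p-p0)*k/N-cp)).round(4);t=(Ro.from_matrix(cR.T@R0@Ro.from_rotvec(v*k/N,degrees=True).as_matrix()).as_rotvec(degrees=True)).round(1)
        rows.append([*d.tolist(),*t.tolist(),w]);cp=cp+cR@d;cR=cR@Ro.from_rotvec(t,degrees=True).as_matrix()
    print(N,str(rows).replace(" ","").replace("-0.0,","0,").replace("0.0,","0,"));return cp,cR
E
python3 - <<'E'
from plan import *
plan([.58,-.05,.32],rot([.4,.92,0],[0,0,-1]),.085,n=14)
E
```

```text
14 [[-0.0397,-0.0286,-0.0064,0,0,6.5,0.085],[-0.0426,-0.0239,-0.0063,0,0,6.5,0.085],[-0.0451,-0.0189,-0.0064,0,0,6.5,0.085],[-0.0469,-0.0137,-0.0063,0,0,6.5,0.085],[-0.0482,-0.0083,-0.0064,0,0,6.5,0.085],[-0.0488,-0.0028,-0.0063,0,0,6.5,0.085],[-0.0488,0.0028,-0.0064,0,0,6.6,0.085],[-0.0482,0.0083,-0.0063,0,0,6.5,0.085],[-0.0469,0.0137,-0.0064,0,0,6.5,0.085],[-0.0451,0.019,-0.0063,0,0,6.5,0.085],[-0.0426,0.024,-0.0064,0,0,6.5,0.085],[-0.0396,0.0286,-0.0063,0,0.1,6.5,0.085],[-0.0362,0.0329,-0.0064,0,0,6.5,0.085],[-0.0322,0.0368,-0.0064,0,0,6.5,0.085]]
```

```bash
python3 -m crank '[[-0.04,-0.029,-0.006,0,0,6.5,0.085],[-0.043,-0.024,-0.006,0,0,6.5,0.085],[-0.045,-0.019,-0.006,0,0,6.5,0.085],[-0.047,-0.014,-0.006,0,0,6.5,0.085],[-0.048,-0.008,-0.006,0,0,6.5,0.085],[-0.049,-0.003,-0.006,0,0,6.5,0.085],[-0.049,0.003,-0.006,0,0,6.5,0.085],[-0.048,0.008,-0.006,0,0,6.5,0.085],[-0.047,0.014,-0.006,0,0,6.5,0.085],[-0.045,0.019,-0.006,0,0,6.5,0.085]]' 60
python3 -m crank '[[-0.043,0.024,-0.006,0,0,6.5,0.085],[-0.04,0.029,-0.006,0,0,6.5,0.085],[-0.036,0.033,-0.006,0,0,6.5,0.085],[-0.032,0.037,-0.006,0,0,6.5,0.085],[0,0,0,0,0,0,0.085],[0,0,0,0,0,0,0.085]]'
python3 - <<'E'
from h import *
f,K,R,c=cam("wrist");np.savez("w1",f=f,K=K,R=R,c=c);print(K[0],c)
cv2.imwrite("pics/w1.png",np.clip(f[:,:,::-1]*1.6,0,255))
E
```

```text
clock: 1.45
tool_pos: [0.4782, 0.114, 0.2915]
ee_rot: [[-0.042, 0.999, 0.0], [0.999, 0.042, 0.0], [0.0, 0.0, -1.0]]
contact_force: [0.8, 0.9, 0.4]
width: 0.0852
grip_force: 0.0
clock: 2.2
tool_pos: [0.5814, -0.0509, 0.3148]
ee_rot: [[0.397, 0.918, -0.001], [0.918, -0.397, 0.001], [0.0, -0.001, -1.0]]
contact_force: [0.2, 0.8, -0.1]
width: 0.0847
grip_force: 0.0
[312.58397353   0.         278.05721479] [0.61238438 0.01929283 0.45768776][ WARN:0@0.691] global loadsave.cpp:1063 imwrite_ Unsupported depth image for selected encoder is fallbacked to CV_8U.
```

View pics/w1.png

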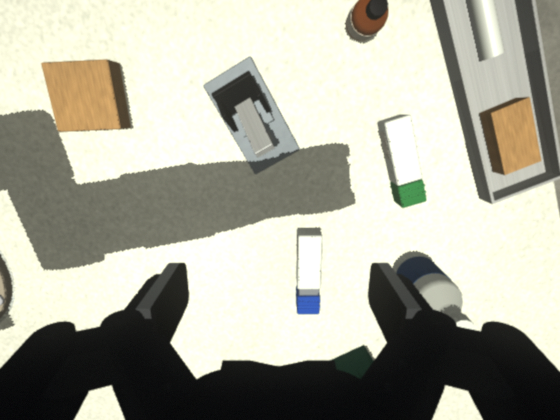

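The wrist view shows the tube at (309,270), with its cap at (308,303). The rest is at (252,115): its black low end is at (238,90) and the top end of the spine at (262,150). Next I'll use masks, plus a zoom on the rest.

```bash
cat > tube.py <<'E'
from h import *
def rect(f,K,R,c,m,z):
    cs,_=cv2.findContours(m.astype(np.uint8),cv2.RETR_EXTERNAL,cv2.CHAIN_APPROX_NONE)
    k=max(cs,key=cv2.contourArea)[:,0,:];w=plane(K,R,c,k,z)[:,:2]
    (x,y),(a,b),t=cv2.minAreaRect((w*1000).astype(np.float32));return k.mean(0),(x,y),(a,b),t
E
python3 - <<'E'
from tube import *
d=np.load("w1.npz");f,K,R,c=[d[k] for k in("f","K","R","c")];g=f.astype(int)
r,gr,b=g[...,0],g[...,1],g[...,2]
roi=np.zeros(r.shape,bool);roi[215:325,285:335]=1
cap=(b>r+40)&roi; body=(g.min(2)>0)&roi
print(g[250,309],g[250,345],g[303,308],g[90,217],g[190,200],g[100,180],g[130,290])
print(rect(f,K,R,c,cap,.036))
white=(np.minimum(r,b)>b[215:325,335:340].max()+8)&roi
print(rect(f,K,R,c,white,.036))
br=(b-r>-4)&(np.arange(420)[:,None]<185)&(np.arange(560)[None]>195)&(np.arange(560)[None]<310)
print(rect(f,K,R,c,br,.008))
z=np.clip(g[45:185,190:310]*1.6,0,255).astype(np.uint8);z=cv2.resize(z,None,fx=4,fy=4,interpolation=cv2.INTER_CUBIC)
z2=np.clip(g[215:325,270:350]*1.0,0,255).astype(np.uint8);z2=cv2.resize(z2,(320,440))
o=np.zeros((560,800,3),np.uint8);o[:,:480]=z;o[:440,480:]=z2;cv2.imwrite("pics/z1.png",o[:,:,::-1])
E
```

```text
[176 178 163] [162 162 144] [ 39  61 119] [47 48 46] [77 77 68] [170 170 151] [134 135 122]
(array([307.80821918, 304.38356164]), (539.09033203125, -266.54046630859375), (30.879091262817383, 34.828224182128906), 66.67683410644531)Traceback (most recent call last):
  File "<stdin>", line 9, in <module>
  File "tube.py", line 4, in rect
    k=max(cs,key=cv2.contourArea)[:,0,:];w=plane(K,R,c,k,z)[:,:2]
      ~~~^^^^^^^^^^^^^^^^^^^^^^^^
ValueError: max() iterable argument is empty
```

Run:
```python
from tube import *
d=np.load("w1.npz");f,K,R,c=[d[k] for k in("f","K","R","c")];g=f.astype(int)
r,gr,b=g[...,0],g[...,1],g[...,2]
z=np.clip(g[45:185,190:310]*1.6,0,255).astype(np.uint8);z=cv2.resize(z,None,fx=4,fy=4,interpolation=cv2.INTER_CUBIC)
z2=np.clip((g[215:325,270:350]-100)*2.5,0,255).astype(np.uint8);z2=cv2.resize(z2,(320,440))
o=np.zeros((560,800,3),np.uint8);o[:,:480]=z;o[:440,480:]=z2;cv2.imwrite("pics/z1.png",o[:,:,::-1])
```

```text
(no output)
```

View pics/z1.png

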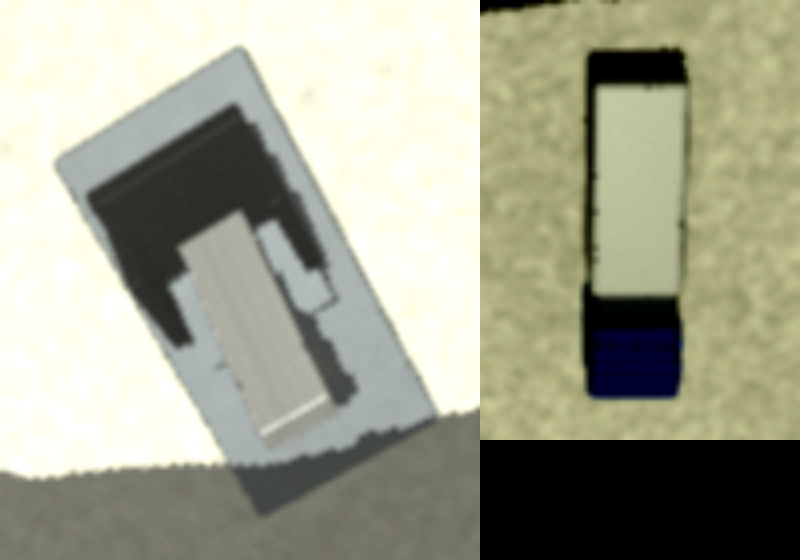

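The crop shows the rest's base-plate corners at about (204,85), (250,56.5), (299,149) and (256,174) in the full picture, and the spine's top edge from (254.5,153.5) to (272,143). The tube body's top face runs from row 236 to 289 and columns 298 to 321.5, and the cap ends at row 314.

Run:
```python
from tube import *
d=np.load("w1.npz");K,R,c=[d[k] for k in("K","R","c")]
P=lambda px,z:plane(K,R,c,px,z)[:,:2]*1000
a=P([[204.25,85],[250,56.5],[298.75,149.25],[256.25,174]],.008);print(a.round(1))
print("sides",np.linalg.norm(np.roll(a,-1,0)-a,axis=1).round(1),"mid",a.mean(0).round(1))
e=(a[0]+a[1]-a[2]-a[3]);print("yaw rest",np.degrees(np.arctan2(e[1],e[0])), np.degrees(np.arctan2(*(a[1]-a[2])[::-1])),np.degrees(np.arctan2(*(a[0]-a[3])[::-1])))
u=e/np.linalg.norm(e)
s=P([[254.5,153.5],[272,143]],.0883);print("spine",s.round(1),np.linalg.norm(s[1]-s[0]),"origin",(s.mean(0)+41.7*u).round(1), "rel mid",(s.mean(0)+41.7*u-a.mean(0))@u)
t=P([[299,236.25],[321.5,236.25],[320,289.25],[298,289.25],[297,314.2],[320,314.2]],.036);print(t.round(1))
e=t[0]+t[1]-t[2]-t[3];print("tube yaw",np.degrees(np.arctan2(e[1],e[0])),"len",np.linalg.norm(e)/2,"ctr",t[:4].mean(0).round(1))
print("proud",np.linalg.norm(t[4:].mean(0)-t[2:4].mean(0))-34,"w",np.linalg.norm(t[0]-t[1]))
```

```text
[[533.2  87.8]
 [604.3  95.1]
 [617.4 -41.7]
 [546.9 -50.2]]
sides [ 71.5 137.4  71.  138.7] mid [575.5  22.7]
yaw rest 95.55468181905422 95.44180808796146 95.66646490869111
spine [[566.9 -14.8]
 [590.6 -11.8]] 23.949755055126666 origin [574.7  28.2] rel mid 5.528597391950152
[[ 569.9 -154.1]
 [ 599.9 -167.1]
 [ 566.2 -248.4]
 [ 535.1 -235. ]
 [ 516.6 -276.1]
 [ 550.  -290.5]]
tube yaw 67.11743413793293 len 88.02178128747796 ctr [ 567.8 -201.2]
proud 11.047207542193433 w 32.73934886799828
```

Run:
```python
from plan import *
T=rot([np.cos(np.radians(67.1)),np.sin(np.radians(67.1)),0],[0,0,-1])
p,R=plan([.565,-.2085,.10],T,.085)
plan([.565,-.2085,.005],T,.085,p0=p,R0=R,n=4)
```

```text
5 [[-0.0303,0.0096,0.043,0,0,-0.1,0.085],[-0.0304,0.0096,0.043,0,0,-0.1,0.085],[-0.0304,0.0094,0.043,0,0,-0.1,0.085],[-0.0304,0.0095,0.043,0,0,0,0.085],[-0.0304,0.0094,0.043,-0.1,0,-0.1,0.085]]
4 [[0,0,0.0237,0,0,0,0.085],[0,0,0.0238,0,0,0,0.085],[0,0,0.0237,0,0,0,0.085],[0,0,0.0238,0,0,0,0.085]]
```

```bash
python3 -m crank '[[-0.0303,0.0095,0.043,0,0,-0.1,0.085],[-0.0304,0.0095,0.043,0,0,-0.1,0.085],[-0.0304,0.0095,0.043,0,0,-0.1,0.085],[-0.0304,0.0095,0.043,0,0,0,0.085],[-0.0304,0.0095,0.043,0,0,0,0.085],[0,0,0.024,0,0,0,0.085],[0,0,0.024,0,0,0,0.085],[0,0,0.024,0,0,0,0.085],[0,0,0.015,0,0,0,0.085],[0,0,0.008,0,0,0,0.085],[0,0,0,0,0,0,0.085],[0,0,0,0,0,0,0.085]]' 50
python3 - <<'E'
from h import *
f,K,R,c=cam("wrist");np.savez("w2",f=f,K=K,R=R,c=c)
cv2.imwrite("pics/w2.png",f[:,:,::-1])
E
```

```text
clock: 3.75
tool_pos: [0.5663, -0.2095, 0.0062]
ee_rot: [[0.392, 0.92, 0.001], [0.92, -0.392, -0.001], [-0.0, 0.002, -1.0]]
contact_force: [0.3, -0.7, 0.3]
width: 0.0851
grip_force: 0.0
```

View pics/w2.png

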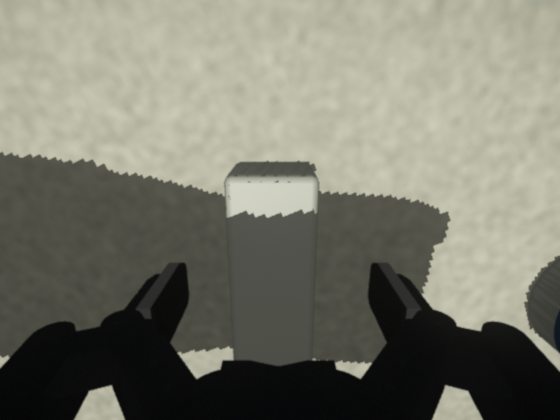

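The tube lies between the open pads. The top edge of its base is at row 178 (columns 226–319) and it points straight up the image. Closing now.

```bash
python3 -m crank '[[0,0,0,0,0,0,0.03],[0,0,0,0,0,0,0.03],[0,0,0,0,0,0,0.03],[0,0,0,0,0,0,0.03],[0,0,0,0,0,0,0.03],[0,0,0,0,0,0,0.03],[0,0,0,0,0,0,0.03]]' 50
python3 - <<'E'
from h import *
d=np.load("w2.npz");K,R,c=[d[k] for k in("K","R","c")]
q=plane(K,R,c,[[226,178],[319,178]],.036);print(q*1000)
f,K,R,c=cam("wrist");s=sense()
print(s["width"],s["grip_force"],s["tool_pos"],((q.mean(0)-s["tool_pos"])@s["ee_rot"]).round(4))
E
```

```text
clock: 4.68
tool_pos: [0.5659, -0.2094, 0.0056]
ee_rot: [[0.392, 0.92, 0.001], [0.92, -0.392, -0.0], [-0.0, 0.001, -1.0]]
contact_force: [-1.0, -0.2, 4.6]
width: 0.0351
grip_force: 52.1
[[ 569.59383631 -153.72678941   36.        ]
 [ 601.10360861 -167.16861771   36.        ]]
0.03553816492120799 52.09857702255249 [ 0.56587292 -0.20945018  0.00561863] [ 0.0527 -0.0013 -0.0304]
```

```bash
cat >> plan.py <<'E'
h=np.array([np.cos(np.radians(95.5)),np.sin(np.radians(95.5)),0]);k=np.array([0,0,1.])
sx=(h-k)/2**.5;sz=(h+k)/2**.5;sy=np.cross(sz,sx);seat=np.array([.5750,.0278,.072])
Rb=rot(sx,-sz)      # body grip
Rc=rot(sz,sx)       # cap grip
E
python3 - <<'E'
from plan import *
s=sense();T=s["ee_rot"];p,R=plan(s["tool_pos"]+[0,0.02,.15],T,.03,n=4)
o=np.array([.008,0,-.0124])
g=seat-Rb@o
p,R=plan(g+.05*sz-.006*sx,Rb,.03,p0=p,R0=R,n=9)
E
```

```text
4 [[0.0046,-0.0019,-0.0375,0,0,0,0.03],[0.0046,-0.002,-0.0375,0,0,0,0.03],[0.0046,-0.0019,-0.0375,0,0,0,0.03],[0.0046,-0.0019,-0.0375,0,0,0,0.03]]
9 [[0.0242,-0.0094,0.0052,-1.2,-4.9,-3.0,0.03],[0.0251,-0.0083,0.003,-1.3,-4.9,-3.0,0.03],[0.0256,-0.0069,0.0006,-1.2,-4.9,-3.0,0.03],[0.0258,-0.0056,-0.0018,-1.3,-4.9,-3.0,0.03],[0.0259,-0.0041,-0.004,-1.2,-4.9,-3.1,0.03],[0.0256,-0.0027,-0.0064,-1.3,-4.9,-3.0,0.03],[0.0251,-0.0011,-0.0085,-1.2,-4.8,-3.0,0.03],[0.0243,0.0003,-0.0107,-1.2,-4.9,-3.0,0.03],[0.0232,0.0018,-0.0126,-1.3,-4.9,-3.0,0.03]]
```

```bash
python3 -m crank '[[0.0046,-0.002,-0.0375,0,0,0,0.03],[0.0046,-0.002,-0.0375,0,0,0,0.03],[0.0046,-0.002,-0.0375,0,0,0,0.03],[0.0046,-0.002,-0.0375,0,0,0,0.03]]'
python3 -m crank '[[0.0242,-0.0094,0.005,-1.2,-4.9,-3.0,0.03],[0.025,-0.0083,0.003,-1.3,-4.9,-3.0,0.03],[0.0255,-0.007,0.0005,-1.2,-4.9,-3.0,0.03],[0.026,-0.0056,-0.002,-1.3,-4.9,-3.0,0.03],[0.026,-0.004,-0.004,-1.2,-4.9,-3.1,0.03],[0.0255,-0.0027,-0.0064,-1.3,-4.9,-3.0,0.03],[0.025,-0.001,-0.0085,-1.2,-4.8,-3.0,0.03],[0.0243,0,-0.0107,-1.2,-4.9,-3.0,0.03],[0.0232,0.0018,-0.0126,-1.3,-4.9,-3.0,0.03],[0,0,0,0,0,0,0.03],[0,0,0,0,0,0,0.03]]'
python3 - <<'E'
from plan import *
f,K,R,c=cam("wrist");np.savez("w3",f=f,K=K,R=R,c=c)
cv2.imwrite("pics/w3.png",np.clip(f[:,:,::-1]*1.5,0,255).astype(np.uint8))
o=np.array([.008,0,-.0124]);s=sense();t=s["tool_pos"]+s["ee_rot"]@o-seat;print("tube rel seat",t@sx,t@sy,t@sz,s["joint_pos"].round(0))
print("rot err",Ro.from_matrix(s["ee_rot"].T@Rb).as_rotvec(degrees=True))
E
```

```text
clock: 5.22
tool_pos: [0.5647, -0.1886, 0.1553]
ee_rot: [[0.392, 0.92, -0.002], [0.92, -0.392, 0.001], [0.0, -0.002, -1.0]]
contact_force: [0.7, 0.3, -0.3]
width: 0.0354
grip_force: 51.4
clock: 6.6
tool_pos: [0.5724, 0.0446, 0.1081]
ee_rot: [[-0.069, 0.995, 0.067], [0.705, 0.096, -0.703], [-0.706, -0.001, -0.708]]
contact_force: [0.0, -0.7, -1.3]
width: 0.0348
grip_force: 51.5
tube rel seat -0.006395435221761333 0.0007724486635065055 0.04994448386713892 [ 17.  32.  -6.  63. -44. 106.]
rot err [-0.05104601 -0.08994857 -0.02477641]
```

View pics/w3.png

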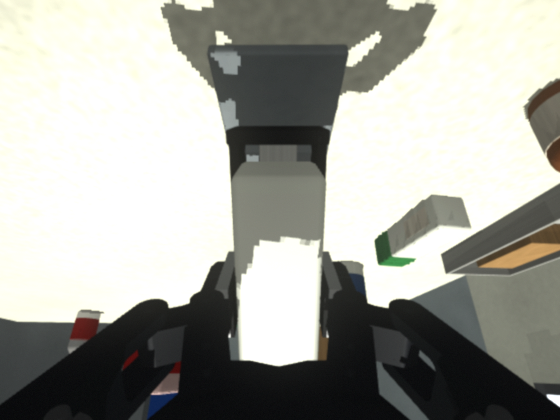

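The tube's base (columns 233–325) lines up with the end stop (227–331), both centred near column 279. Lowering onto the spine.

```bash
python3 -m crank '[[0,0.0007,0.012,0,0,0,0.03],[0,0,0.012,0,0,0,0.03],[0,0,0.012,0,0,0,0.03],[0,0,0.006,0,0,0,0.03],[0,0,0.003,0,0,0,0.03],[0,0,0.002,0,0,0,0.03],[0,0,0.001,0,0,0,0.03],[0,0,0,0,0,0,0.03],[0,0,0,0,0,0,0.03]]'
cat > rel.py <<'E'
from plan import *
o=np.array([.008,0,-.0124]);s=sense();t=s["tool_pos"]+s["ee_rot"]@o-seat;F=s["contact_force"];print("tube rel seat mm",(1000*np.array([t@sx,t@sy,t@sz])).round(1),"F",F@sx,F@sy,F@sz)
E
python3 rel.py
```

```text
clock: 7.78
tool_pos: [0.5767, 0.0112, 0.0749]
ee_rot: [[-0.068, 0.995, 0.068], [0.705, 0.096, -0.703], [-0.706, -0.0, -0.708]]
contact_force: [1.0, 0.2, -1.0]
width: 0.0354
grip_force: 51.5
tube rel seat mm [-5.9 -0.1  2.6] F 0.8180575255205768 -0.9925278097890082 -0.6594810314287439
```

```bash
python3 -m crank '[[0,0,0.001,0,0,0,0.03],[0,0,0,0,0,0,0.03],[0,0,0.0005,0,0,0,0.03],[0,0,0,0,0,0,0.03]]'; python3 rel.py
python3 -m crank '[[0.002,0,0,0,0,0,0.03],[0.001,0,0,0,0,0,0.03],[0.001,0,0,0,0,0,0.03],[0,0,0,0,0,0,0.03],[0,0,0,0,0,0,0.03]]'; python3 rel.py
```

```text
clock: 8.28
tool_pos: [0.5767, 0.0099, 0.0737]
ee_rot: [[-0.068, 0.995, 0.067], [0.705, 0.096, -0.703], [-0.706, -0.0, -0.708]]
contact_force: [-0.1, -0.5, -0.6]
width: 0.0353
grip_force: 51.5
tube rel seat mm [-6.   0.   0.9] F 0.12707892043982122 0.12821140791906124 -0.7497777879174562
clock: 8.9
tool_pos: [0.5764, 0.0127, 0.0709]
ee_rot: [[-0.068, 0.995, 0.068], [0.705, 0.096, -0.703], [-0.706, -0.0, -0.708]]
contact_force: [0.5, -0.2, -2.6]
width: 0.0353
grip_force: 51.5
tube rel seat mm [-2.   0.   0.9] F 1.6760988960075294 -0.43012141986237146 -2.046728486239249
```

```bash
python3 -m crank '[[0.0005,0,0.0005,0,0,0,0.03],[0.0005,0,0.0005,0,0,0,0.03],[0,0,0,0,0,0,0.03]]'; python3 rel.py
python3 -m crank '[[0.0005,0,0,0,0,0,0.03],[0.0005,0,0,0,0,0,0.03],[0,0,0,0,0,0,0.03]]'; python3 rel.py
```

```text
clock: 9.28
tool_pos: [0.5765, 0.0127, 0.0698]
ee_rot: [[-0.068, 0.995, 0.068], [0.704, 0.096, -0.703], [-0.707, -0.0, -0.708]]
contact_force: [-0.3, 0.3, 1.8]
width: 0.0352
grip_force: 51.8
tube rel seat mm [-1.2 -0.   0.1] F -0.9774290970785768 0.23185890170173482 1.5047996937861126
clock: 9.65
tool_pos: [0.5766, 0.0135, 0.0691]
ee_rot: [[-0.068, 0.995, 0.068], [0.704, 0.096, -0.703], [-0.707, 0.0, -0.708]]
contact_force: [0.2, 0.7, 2.2]
width: 0.0352
grip_force: 51.8
tube rel seat mm [-0.1 -0.3  0.1] F -1.0813851927611402 -0.3144942408647654 2.024857921919984
```

```bash
python3 -m crank '[[0,0,0,0,0,0,0.05],[0,0,0,0,0,0,0.06],[0,0,0,0,0,0,0.065],[0,0,0,0,0,0,0.065],[0,0,-0.005,0,0,0,0.065],[0,0,-0.015,0,0,0,0.065],[0,0,-0.03,0,0,0,0.065],[0,0,-0.03,0,0,0,0.065],[0,0,0,0,0,0,0.065]]'
python3 - <<'E'
from plan import *
s=sense()
f,K,R,c=cam("wrist");np.savez("w4",f=f,K=K,R=R,c=c)
cv2.imwrite("pics/w4.png",np.clip(f[:,:,::-1]*1.5,0,255).astype(np.uint8))
p,R=plan(seat-.115*sx+.085*sz,Rc,.085,n=10)
plan(seat-.125*sx,Rc,.085,p0=p,R0=R,n=3)
E
```

```text
clock: 10.78
tool_pos: [0.5722, 0.0714, 0.1271]
ee_rot: [[-0.067, 0.995, 0.072], [0.705, 0.098, -0.702], [-0.706, 0.003, -0.708]]
contact_force: [0.7, -0.2, -0.8]
width: 0.0654
grip_force: 0.0
10 [[-0.0107,-0.0001,-0.0017,0,9.0,0,0.085],[-0.0103,0,-0.0033,0,9.0,0,0.085],[-0.0097,-0.0001,-0.0049,0,9.0,0,0.085],[-0.0088,-0.0001,-0.0064,0,9.0,0,0.085],[-0.0077,-0.0001,-0.0076,0,9.0,0.1,0.085],[-0.0064,0,-0.0088,0,8.9,0,0.085],[-0.0049,-0.0001,-0.0096,0.1,9.0,0,0.085],[-0.0034,0,-0.0103,0,9.0,0,0.085],[-0.0018,-0.0001,-0.0107,0,9.0,0,0.085],[0,-0.0001,-0.0109,0,9.0,0,0.085]]
3 [[-0.0283,0,-0.0033,0,0,0,0.085],[-0.0284,0,-0.0033,0,0,0,0.085],[-0.0283,0,-0.0033,0,0,0,0.085]]
```

View pics/w4.png

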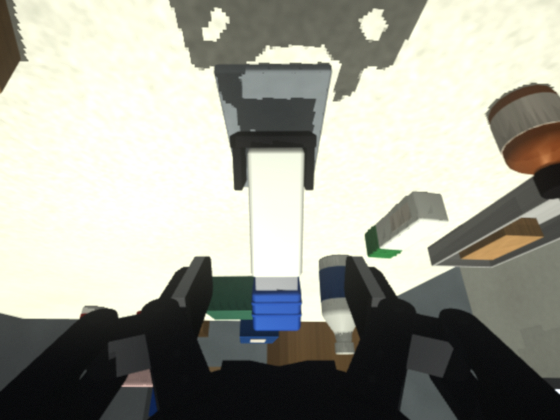

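The tube lies home between the cheeks, base on the stop (row 148) and released. The cap is proud at the upper end (rows 278–330, column 277). Swinging round to the cap end.

```bash
python3 -m crank '[[-0.0107,0,-0.0017,0,9.0,0,0.085],[-0.0103,0,-0.0033,0,9.0,0,0.085],[-0.0097,0,-0.005,0,9.0,0,0.085],[-0.009,0,-0.0064,0,9.0,0,0.085],[-0.0077,0,-0.0076,0,9.0,0,0.085],[-0.0064,0,-0.009,0,9.0,0,0.085],[-0.005,0,-0.0096,0,9.0,0,0.085],[-0.0034,0,-0.0103,0,9.0,0,0.085],[-0.0018,0,-0.0107,0,9.0,0,0.085],[0,0,-0.011,0,9.0,0,0.085],[0,0,0,0,0,0,0.085],[0,0,0,0,0,0,0.085]]'
cat > relc.py <<'E'
from plan import *
s=sense();t=s["tool_pos"]-seat;F=s["contact_force"];print("tcp rel seat mm",(1000*np.array([t@sx,t@sy,t@sz])).round(1),"F",F@sx,F@sy,F@sz,"rot",Ro.from_matrix(s["ee_rot"].T@Rc).as_rotvec(degrees=True).round(2),s["joint_pos"].round(0),s["width"])
E
python3 relc.py
python3 - <<'E'
from plan import *
f,K,R,c=cam("wrist");np.savez("w5",f=f,K=K,R=R,c=c)
cv2.imwrite("pics/w5.png",np.clip(f[:,:,::-1]*1.5,0,255).astype(np.uint8))
E
```

```text
clock: 12.32
tool_pos: [0.577, 0.0052, 0.2125]
ee_rot: [[-0.067, 0.995, -0.068], [0.704, 0.095, 0.704], [0.707, -0.001, -0.707]]
contact_force: [-0.1, 0.1, 0.1]
width: 0.0849
grip_force: 0.0
tcp rel seat mm [-115.4    0.2   83.3] F 0.0022831489660549526 0.13522703535548902 0.19950878729937135 rot [-0.02 -0.01 -0.07] [-26.  35.  11.  95.  37.  49.] 0.08494503336787448
```

View pics/w5.png

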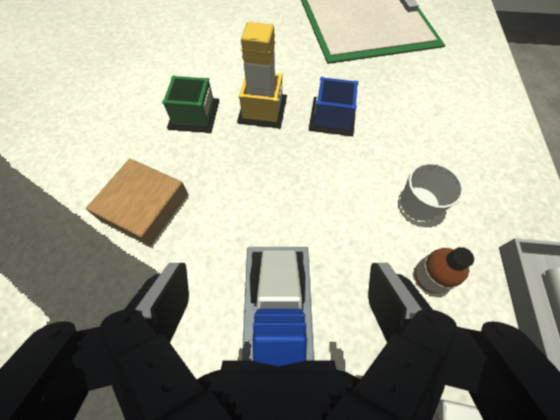

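The cap (column 280, rows 310–360) is centred between the open fingers. The blue stand also shows at (337,90). Moving onto the cap.

```bash
python3 -m crank '[[-0.02,0,-0.0025,0,0,0,0.085],[-0.021,0,-0.0025,0,0,0,0.085],[-0.021,0,-0.0025,0,0,0,0.085],[-0.021,0,-0.0025,0,0,0,0.085],[0,0,0.02,0,0,0,0.085],[0,0,0.02,0,0,0,0.085],[0,0,0.016,0,0,0,0.085],[0,0,0.006,0,0,0,0.085],[0,0,0,0,0,0,0.085],[0,0,0,0,0,0,0.085]]' ; python3 relc.py
python3 -m crank '[[0,0,0,0,0,0,0.03],[0,0,0,0,0,0,0.03],[0,0,0,0,0,0,0.03],[0,0,0,0,0,0,0.03],[0,0,0,0,0,0,0.03],[0,0,0,0,0,0,0.03],[0,0,0,0,0,0,0.03]]' 70; python3 relc.py
```

```text
clock: 13.62
tool_pos: [0.5796, -0.0168, 0.1181]
ee_rot: [[-0.068, 0.995, -0.067], [0.703, 0.096, 0.704], [0.708, 0.0, -0.707]]
contact_force: [0.0, -0.4, 0.1]
width: 0.0848
grip_force: 0.0
tcp rel seat mm [-64.4  -0.3   0.9] F -0.35673550815567184 0.00545237901531172 -0.26278683947142395 rot [ 0.03 -0.04 -0.  ] [-28.  40.   7.  86.  36.  47.] 0.08478486624347016
clock: 14.5
tool_pos: [0.5794, -0.0164, 0.1181]
ee_rot: [[-0.068, 0.995, -0.068], [0.703, 0.096, 0.704], [0.708, 0.0, -0.707]]
contact_force: [0.1, -3.1, 3.0]
width: 0.0349
grip_force: 72.7
tcp rel seat mm [-64.   -0.2   1.2] F -4.366461065348216 0.1545622855202945 -0.05466960452155713 rot [ 0.01 -0.04  0.  ] [-28.  40.   6.  86.  36.  47.] 0.03494253223270791
```

Push slowly down the axis.

```bash
python3 -m crank '[[0,0,0.001,0,0,0,0.03],[0,0,0.001,0,0,0,0.03],[0,0,0.001,0,0,0,0.03],[0,0,0.001,0,0,0,0.03],[0,0,0.001,0,0,0,0.03],[0,0,0.001,0,0,0,0.03]]'; python3 relc.py
python3 -m crank '[[0,0,0.001,0,0,0,0.03],[0,0,0.001,0,0,0,0.03],[0,0,0.001,0,0,0,0.03]]'; python3 relc.py
```

```text
clock: 15.25
tool_pos: [0.5793, -0.0127, 0.1144]
ee_rot: [[-0.068, 0.995, -0.067], [0.704, 0.095, 0.704], [0.707, 0.001, -0.707]]
contact_force: [0.0, -6.2, 7.0]
width: 0.035
grip_force: 73.7
tcp rel seat mm [-58.8  -0.4   1.2] F -9.330636472360768 0.5776019100330467 0.5674204845291765 rot [0.07 0.   0.02] [-28.  40.   6.  85.  36.  47.] 0.03503119921024762
clock: 15.62
tool_pos: [0.5791, -0.0106, 0.1123]
ee_rot: [[-0.068, 0.995, -0.067], [0.704, 0.095, 0.704], [0.707, 0.001, -0.707]]
contact_force: [0.0, -6.6, 6.2]
width: 0.0349
grip_force: 73.7
tcp rel seat mm [-55.8  -0.4   1.2] F -9.09548433329162 0.594062096514315 -0.26253221997641324 rot [0.07 0.01 0.02] [-28.  40.   5.  84.  36.  47.] 0.03491097241667823
```

Cap moving at about 9 N; continue until the force rises.

```bash
for i in 1 2; do python3 -m crank '[[0,0,0.001,0,0,0,0.03],[0,0,0.001,0,0,0,0.03]]' >/dev/null; python3 relc.py; done
python3 -m crank '[[0,0,0.001,0,0,0,0.03]]' >/dev/null; python3 relc.py
```

```text
tcp rel seat mm [-53.8  -0.4   1.2] F -9.20574822167604 -0.49668448780833413 0.24488806147134257 rot [0.06 0.   0.01] [-27.  40.   5.  84.  36.  48.] 0.03443638283039238
tcp rel seat mm [-52.8  -0.6   1.2] F -19.201275166057293 3.987778444289346 1.9725258315371528 rot [0.12 0.06 0.02] [-27.  40.   5.  84.  36.  48.] 0.03430457742927059
tcp rel seat mm [-52.8  -0.7   1.2] F -23.61805260327266 5.032495983691988 2.3422911949728453 rot [0.16 0.11 0.02] [-27.  40.   5.  84.  36.  48.] 0.03503416731403533
```

The cap hit its hard stop at 24 N after 11 mm of travel. Relieve the push and lift out.

Run:
```python
from plan import *
s=sense();R=s["ee_rot"]
p=s["tool_pos"];p1=p+[0,0,.15]
p,R=plan(p1,R,.03,n=6)
T=rot(h,[0,0,-1])
plan([.622,.22,.30],T,.03,p0=p,R0=R,n=9)
```

```text
6 [[0.0176,0.0001,-0.0177,0,0,0,0.03],[0.0177,0,-0.0177,0,0,0,0.03],[0.0176,0.0001,-0.0177,0,0,0,0.03],[0.0177,0,-0.0177,0,0,0,0.03],[0.0176,0.0001,-0.0178,0,0,0,0.03],[0.0177,0,-0.0177,0,0,0,0.03]]
9 [[0.0207,0.0071,0.0144,0,-5.0,0,0.03],[0.0219,0.0072,0.0125,0,-5.0,0,0.03],[0.0228,0.0071,0.0106,0.1,-5.0,0,0.03],[0.0238,0.0072,0.0086,0,-5.0,0,0.03],[0.0243,0.0071,0.0064,0,-4.9,0,0.03],[0.0249,0.0072,0.0043,0,-5.0,0,0.03],[0.0251,0.0071,0.0022,0,-5.0,0,0.03],[0.0252,0.0072,0,0,-5.0,0,0.03],[0.0251,0.0071,-0.0023,0,-5.0,0,0.03]]
```

```bash
python3 -m crank '[[0,0,-0.002,0,0,0,0.03],[0.0005,0,-0.001,0,0,0,0.03],[0.003,0,-0.003,0,0,0,0.03],[0.008,0,-0.008,0,0,0,0.03],[0.018,0,-0.018,0,0,0,0.03],[0.018,0,-0.018,0,0,0,0.03],[0.018,0,-0.018,0,0,0,0.03],[0.018,0,-0.018,0,0,0,0.03],[0.018,0,-0.018,0,0,0,0.03],[0.01,0,-0.01,0,0,0,0.03]]'
python3 -m crank '[[0.0207,0.0071,0.0144,0,-5.0,0,0.03],[0.022,0.0071,0.0125,0,-5.0,0,0.03],[0.023,0.0071,0.0106,0,-5.0,0,0.03],[0.0238,0.0071,0.0086,0,-5.0,0,0.03],[0.0243,0.0071,0.0064,0,-5,0,0.03],[0.025,0.0071,0.0043,0,-5.0,0,0.03],[0.025,0.0071,0.0022,0,-5.0,0,0.03],[0.025,0.0071,0,0,-5.0,0,0.03],[0.025,0.0071,-0.0023,0,-5.0,0,0.03],[0,0,0,0,0,0,0.03],[0,0,0,0,0,0,0.03]]'
python3 - <<'E'
from plan import *
f,K,R,c=cam("wrist");np.savez("w6",f=f,K=K,R=R,c=c)
cv2.imwrite("pics/w6.png",np.clip(f[:,:,::-1]*1.5,0,255).astype(np.uint8))
E
```

```text
clock: 17.5
tool_pos: [0.5786, -0.0079, 0.269]
ee_rot: [[-0.069, 0.995, -0.068], [0.703, 0.096, 0.704], [0.707, 0.001, -0.707]]
contact_force: [-0.0, -0.3, -1.2]
width: 0.0347
grip_force: 72.3
clock: 18.88
tool_pos: [0.6202, 0.2203, 0.307]
ee_rot: [[-0.097, 0.995, -0.002], [0.995, 0.097, 0.001], [0.001, -0.002, -1.0]]
contact_force: [0.1, 0.4, -1.5]
width: 0.0348
grip_force: 72.4
```

View pics/w6.png

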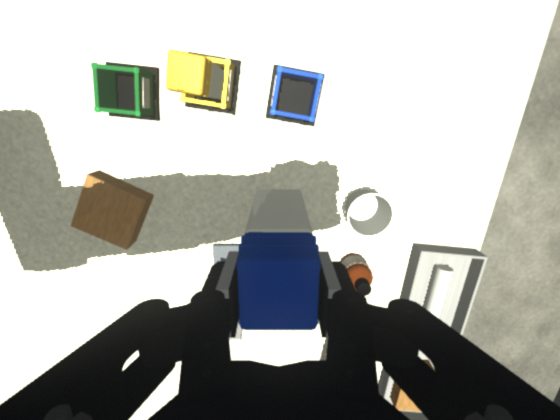

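The held tube hangs upright with its cap flush on the body (cap edge at row 235, base edge at row 190, columns 272–302). The blue stand's rim is centred near (297,95).

Run:
```python
from tube import *
s=sense()
d=np.load("w6.npz");f,K,R,c=[d[k] for k in("f","K","R","c")];g=f.astype(int)
m=(g[...,2]>g[...,0]+25)&(np.arange(420)[:,None]<140)&(np.arange(560)[None]>255)
print("outer",rect(f,K,R,c,m,.0495))
dark=cv2.morphologyEx(m.astype(np.uint8),cv2.MORPH_CLOSE,np.ones((3,3)))
cs,hi=cv2.findContours(dark,cv2.RETR_CCOMP,cv2.CHAIN_APPROX_NONE)
for q,hh in zip(cs,hi[0]):
    if hh[3]>=0 and cv2.contourArea(q)>300:
        w=plane(K,R,c,q[:,0,:],.0495)[:,:2];print("inner",cv2.minAreaRect((w*1000).astype(np.float32)))
for ox in(-.002,0,.002):
    print(ox,proj(K,R,c,[s["tool_pos"]+s["ee_rot"]@np.array([ox+.018,y,.0978]) for y in(-.018,.018)]).round(1).tolist())
f,K,R,c=cam("top");g=f.astype(int)
m=(g[...,2]>g[...,0]+15)&(abs(np.arange(420)[:,None]-188)<22)&(abs(np.arange(560)[None]-143)<22);print("top",rect(f,K,R,c,m,.0495))
```

```text
outer (array([295.86486486,  93.47027027]), (632.2423706054688, 316.0976867675781), (56.693904876708984, 57.08903884887695), 85.61724853515625)
inner ((631.8225708007812, 316.0190734863281), (43.89501953125, 43.26569366455078), 85.45846557617188)
-0.002 [[254.8, 190.4], [300.2, 190.4]]
0 [[254.7, 187.9], [300.2, 188.0]]
0.002 [[254.6, 185.4], [300.3, 185.5]]
top (array([156.22857143, 173.74285714]), (675.5865478515625, 273.140869140625), (43.60886001586914, 21.643945693969727), 5.863717555999756)
```

Run:
```python
import numpy as np
f=np.load("w6.npz")["f"].astype(int)
for r in(186,189,192,195,200,210,220,230):print(r,f[r,240:326:3,0].tolist())
```

```text
186 [98, 100, 97, 98, 100, 99, 95, 96, 95, 96, 95, 101, 105, 100, 99, 96, 99, 99, 102, 103, 102, 100, 98, 102, 101, 101, 100, 102, 102]
189 [93, 96, 96, 97, 98, 97, 92, 93, 93, 92, 93, 87, 89, 88, 89, 89, 89, 90, 91, 91, 95, 98, 102, 99, 99, 99, 102, 101, 98]
192 [97, 99, 99, 95, 96, 96, 90, 89, 89, 87, 85, 83, 83, 82, 82, 82, 82, 82, 83, 83, 85, 99, 97, 99, 95, 102, 102, 100, 101]
195 [99, 96, 98, 97, 93, 89, 89, 89, 89, 82, 82, 81, 81, 82, 82, 81, 82, 82, 82, 82, 82, 96, 97, 100, 98, 100, 101, 99, 102]
200 [97, 98, 96, 95, 94, 89, 89, 88, 85, 81, 81, 81, 81, 81, 81, 80, 81, 81, 81, 82, 82, 87, 96, 98, 100, 99, 100, 99, 99]
210 [97, 94, 92, 95, 82, 89, 81, 80, 81, 81, 80, 81, 81, 81, 80, 81, 81, 81, 81, 81, 82, 81, 90, 95, 100, 103, 102, 100, 104]
220 [98, 96, 97, 79, 80, 81, 80, 80, 80, 79, 80, 80, 81, 80, 80, 80, 80, 81, 81, 81, 80, 81, 80, 91, 99, 96, 100, 100, 98]
230 [96, 98, 84, 87, 89, 88, 88, 89, 89, 89, 89, 89, 88, 88, 88, 88, 89, 88, 90, 89, 89, 90, 90, 87, 97, 165, 185, 188, 214]
```

Run:
```python
from plan import *
a=np.radians(85.5);T=rot([np.cos(a),np.sin(a),0],[0,0,-1])
p,R=plan([.6321,.317,.18],T,.03,n=5);np.savez("tgt",T=T)
```

```text
5 [[0.0192,0.0042,0.0255,0,0,2.0,0.03],[0.0194,0.0035,0.0255,0,0,2.0,0.03],[0.0195,0.0029,0.0255,-0.1,0,2.0,0.03],[0.0196,0.0021,0.0254,0,0,1.9,0.03],[0.0197,0.0015,0.0255,0,-0.1,2.0,0.03]]
```

```bash
python3 -m crank '[[0.0192,0.0042,0.0255,0,0,2.0,0.03],[0.0194,0.0035,0.0255,0,0,2.0,0.03],[0.0195,0.003,0.0255,0,0,2.0,0.03],[0.0196,0.002,0.0255,0,0,2,0.03],[0.0197,0.0015,0.0255,0,0,2.0,0.03],[0,0,0,0,0,0,0.03],[0,0,0,0,0,0,0.03]]'
python3 - <<'E'
from plan import *
T=np.load("tgt.npz")["T"];s=sense();plan([.6321,.317,.115],T,.03,n=1)
E
```

```text
clock: 19.85
tool_pos: [0.6327, 0.3167, 0.1812]
ee_rot: [[0.079, 0.997, -0.0], [0.997, -0.079, 0.001], [0.001, -0.0, -1.0]]
contact_force: [0.7, 0.8, -1.0]
width: 0.0347
grip_force: 72.3
1 [[0.0002,-0.0006,0.0662,0,-0.1,-0.1,0.03]]
```

```bash
python3 -m crank '[[0,-0.0006,0.012,0,0,0,0.03],[0,0,0.012,0,0,0,0.03],[0,0,0.01,0,0,0,0.03],[0,0,0.01,0,0,0,0.03],[0,0,0.01,0,0,0,0.03],[0,0,0.01,0,0,0,0.03],[0,0,0.007,0,0,0,0.03],[0,0,0.002,0,0,0,0.03],[0,0,0.001,0,0,0,0.03],[0,0,0,0,0,0,0.03]]'
python3 -m crank '[[0,0,0.001,0,0,0,0.03],[0,0,0.001,0,0,0,0.03],[0,0,0,0,0,0,0.03]]'
```

```text
clock: 21.1
tool_pos: [0.6319, 0.3183, 0.1067]
ee_rot: [[0.078, 0.997, 0.0], [0.997, -0.078, 0.001], [0.001, 0.0, -1.0]]
contact_force: [-0.6, 0.9, -1.8]
width: 0.0349
grip_force: 72.3
clock: 21.48
tool_pos: [0.6316, 0.3182, 0.1043]
ee_rot: [[0.078, 0.997, -0.001], [0.997, -0.078, 0.001], [0.001, -0.001, -1.0]]
contact_force: [0.2, -0.8, -1.5]
width: 0.0348
grip_force: 72.3
```

```bash
python3 -m crank '[[0,0,0.001,0,0,0,0.03],[0,0,0,0,0,0,0.03]]'; python3 -m crank '[[0,0,0.0007,0,0,0,0.03],[0,0,0,0,0,0,0.03]]'
```

```text
clock: 21.72
tool_pos: [0.6318, 0.3184, 0.104]
ee_rot: [[0.078, 0.997, 0.0], [0.997, -0.078, 0.001], [0.001, 0.0, -1.0]]
contact_force: [-0.7, 0.4, 3.5]
width: 0.0347
grip_force: 72.9
clock: 21.98
tool_pos: [0.6319, 0.3184, 0.104]
ee_rot: [[0.078, 0.997, 0.001], [0.997, -0.078, 0.002], [0.002, 0.001, -1.0]]
contact_force: [-1.8, -0.0, 6.4]
width: 0.0345
grip_force: 73.4
```

```bash
python3 -m crank '[[0,0,0.001,0,0,0,0.03],[0,0,0.001,0,0,0,0.03],[0,0,0,0,0,0,0.03]]'; python3 -m crank '[[0,0,-0.0015,0,0,0,0.03],[0,0,-0.0015,0,0,0,0.03],[0,0,0,0,0,0,0.045],[0,0,0,0,0,0,0.055],[0,0,0,0,0,0,0.07],[0,0,0,0,0,0,0.07],[0,0,-0.01,0,0,0,0.07],[0,0,-0.025,0,0,0,0.07],[0,0,-0.04,0,0,0,0.07],[-0.03,0,-0.04,0,0,0,0.07],[-0.06,0,-0.03,0,0,0,0.07],[0,0,0,0,0,0,0.07]]'
python3 - <<'E'
from h import *
f,K,R,c=cam("wrist");f2,K2,R2,c2=cam("scene");o=np.zeros((420,800,3),np.uint8);o[:,:560]=f;o[:300,560:]=cv2.resize(f2[220:340,370:466],(240,300))
cv2.imwrite("pics/w7.png",np.clip(o[:,:,::-1]*1.5,0,255).astype(np.uint8))
E
```

```text
clock: 22.35
tool_pos: [0.6322, 0.3185, 0.104]
ee_rot: [[0.078, 0.997, 0.002], [0.997, -0.078, 0.002], [0.002, 0.002, -1.0]]
contact_force: [-3.7, -1.2, 13.3]
width: 0.0348
grip_force: 74.3
clock: 23.85
tool_pos: [0.6266, 0.2296, 0.2513]
ee_rot: [[0.082, 0.997, 0.006], [0.997, -0.082, 0.002], [0.002, 0.006, -1.0]]
contact_force: [-0.5, 0.6, 0.0]
width: 0.0704
grip_force: 0.0
```

View pics/w7.png

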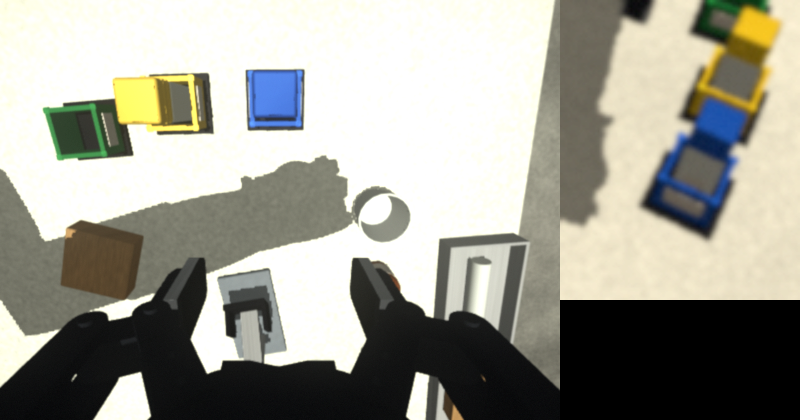

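The tube stands upright in the blue stand with its cap on top (275,97). The scene crop shows it looking the same as the yellow tube, and the gripper is clear. Handing in.

```bash
python3 -m crank '[[0,0,0,0,0,0,0.07],[0,0,0,0,0,0,0.07]]' >/dev/null; python3 -c "
from station import workorder;print(workorder.finish_job())"
```

```text
the job is handed in; nothing more can be done
None
```

The blue-capped tube was laid and released in the capping rest, its cap was pushed home to the hard stop, and it now stands upright and shut in the blue stand; the job is handed in at about 24 s on the clock, with no verdict returned.

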